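# Stack the finished test plate on the pile

### The arm

A 6-joint arm with a two-finger parallel gripper is mounted at the origin on the work surface. World frame = base frame: x ahead of the robot, y to its left, z up, the work surface at z = 0. Lengths are in mm, angles in rad, forces in N, time in s.
With the tool pointing down it reaches from about 400 to 925 mm from the base axis. Payload 12.5 kg.
Tool frame: the origin (TCP) lies midway between the tips of the shut fingers; the grasp point (between the pads) lies 19 mm behind it; z points along the fingers, y is the line along which they close (so a half turn about z gives the same grasp; the last joint's range is limited). The gripper opens to 95 mm and grips with 3 to 60 N. Pads are 20 mm wide; open, the fingers measure 119 mm over their backs; the gripper's body (75 mm by 180 mm) begins 59 mm behind the grasp point.
Start: joints at [-1.385, 0.491, 1.559, -0, 1.092, -0.106], TCP at [179.821, -598.594, 180.461] pointing down, gripper open.
Joint ranges: [-3.1, 3.1], [-0.84, 2.19], [0.05, 2.79], [-1.13, 4.28], [0.06, 2.93], [-2.69, 2.69]. Speed limits (rad/s): [2.22, 2.22, 2.79, 3.14, 3.14, 3.14].

### API

Orientations are given as [roll, pitch, yaw] about the fixed x, y, z axes, in that order (R = Rz(yaw) Ry(pitch) Rx(roll)).
In Python, from cell import env gives the robot as it stands.
- The arm moves only by the tool arm_command, never from a script. Its argument "targets" is a list of rows, each a list of 5 numbers: the shift along the tool's x, y, z in mm, then the turn about the tool's z in degrees, then the opening, from 0 (shut) to 1 (fully open). In form: [[tx, ty, tz, roll, fingers], ...]. A call has 1 to 5 rows; each row is the pose to reach, as a shift and turn from the pose commanded when the call began, along the tool's axes at that moment; what a row does not reach only later rows make up. A row lasts 1/10 s, in which the tool goes at most 50 mm and 8.59 degrees, less where a joint would pass 70% of its speed; a pose out of reach is approached as far as the arm can. A call with a gripper value outside its range is refused whole. The fingers move at their own pace and stop on an object; the grip force is fixed at half the most. Time passes only in rows, so rows that repeat a pose let the fingers close. It gives the time, the measured TCP pose, the force, the opening and the grip force at its end, in the units of the state.
- env.state(): the state, without advancing time (a new reading comes with each control period).
- env.read_camera(name): name is "scene" or "top" or "wrist"; returns a dict with "frame" (400x640x3 uint8, red, green, blue), "vertical_fov" (degrees; the focal length in pixels is half the picture's height over the tangent of half this angle, whatever the lens; pixels are square), "cx", "cy" (the principal point, pixels), "k1" (the pictures are not rectified: a ray, as slopes to the right and down, at radius r is drawn at 1 + k1 r^2 times it, then the intrinsics apply), "world_from_camera" (4x4, takes a point from camera to world coordinates); the wrist camera has in their place "hand_eye" (4x4, takes a point from camera to tool coordinates, whose origin is the TCP and whose axes are the flange's). Camera axes: x right, y down, z forward; pixel columns grow to the right and rows downward; lengths in mm; the calibration is good to about 2 mm. A picture is of the moment at which its call begins: read the wrist's pose just before it. There is no depth.
- env.job_done(): hands the job in; it is judged then, once.
The state is a dict: "t": time; "joints": joint angles; "qvel": joint speeds; "tau": joint torques, N m; "eef_pos": TCP position; "tcp_rot": TCP orientation; "ft_force": force on the tool from outside, world axes, zero at the start; "moment": the same for the moment, N m; "opening": opening from 0.0 (shut) to 1.0 (fully open); "grip_force": force on a finger pad.
Only numpy, scipy, OpenCV 4.12 (cv2) and the standard library are available. Lean on these libraries where they do the work, as an engineer would, in place of code of your own. Each camera call takes 0.05 s, during which the arm holds its last target. There are 200 camera calls.

### The job

Slide the blue-ringed glass plate along the drying tray until it sticks out over the tray's open front edge, without letting it fall, then grip the part that sticks out and lift it. Lower it, rings up, onto the orange spacer on top of the pile and let go only when it is all but resting there, so that it lies flat, centred and square on the spacer. Leave the red-ringed plate, the pile and everything else where they are.

Things in the scene. Friction and masses are not known exactly. Their poses are not given: they have to be found in the camera images.
- blue_plate: the plate to stack: white opal glass, 100 (its x) by 60 (its y) by 3 mm thick, about 45 g, flat printed blue rings, blue band at its +x end. Origin: centre of its underside, z up out of the ringed face. Lies flat on the tray, its +x end to the back, within 15 degrees of the tray's x. Slides easily on the metal (friction 0.25): drag it with fingertips pressed on it (4 to 10 N) or push its edge
- plate_band_end (a point): middle of the blue plate's banded end (plate x = +50 mm, half-way up its thickness)
- plate_plain_end (a point): middle of the blue plate's other, unbanded end (plate x = -50 mm)
- red_plate: a plate of the same size with red rings and band, lying beside the blue one on the tray, centres about 160 mm apart; leave it alone
- tray: drying tray, fixed: dark metal unit 180 (its x) by 340 (its y) mm, flat top 50 mm above the table. A rim 8 mm thick, 10 mm high runs along its back (+x) and both sides; the front (-x) edge, nearest the robot, is open, and the space before it is free down to the table. Origin: centre of its underside, on the table; x points to its back
- tray_edge (a point): middle of the tray's open front edge, at the level of its flat top (tray x = -90 mm, z = 50 mm); the edge runs along the tray's y
- spacer: orange rubber spacer, loose, 84 (its x) by 44 (its y) by 8 mm thick, on top of the pile; origin at the centre of its underside; its top is 41 mm above the table. The blue plate goes on it, long sides parallel to the spacer's x, either end first, overhanging it by 8 mm all round
- bottom_plate: another blue-ringed plate 100 by 60 by 3 mm already in the pile, loose, under the spacer and on the stand; underside 30 mm above the table; origin at the centre of its underside
- stand: grey block under the pile, fixed, 90 (its x) by 50 (its y) by 30 mm high, origin at the centre of its underside, on the table
- tin: round metal tin, 55 mm across, 35 mm high, standing about 130 mm behind the pile; leave it alone
- oil_bottle: small amber bottle, 34 mm across, 75 mm high; leave it alone
- stain_bottle: amber bottle, 60 mm across, 130 mm high; leave it alone
- slide_box: blue slide box, 90 by 170 by 34 mm; leave it alone
- tally: black counter with white keys, 50 by 120 by 36 mm; leave it alone
- forceps: steel forceps, 115 mm long, 4 mm high; leave it alone
- cap_jar: small white jar, 44 mm across, 45 mm high; leave it alone
Not all that is in view belongs to the job. What is shaped like the spacer but pink or purple is not meant.

How it is judged:
By the outcome, as a careful person would: the job done as asked, in the order asked, and still so for the second after the job is handed in, with the robot touching nothing.
It also fails if it takes over 46 s, if anything falls off the work surface, if the arm or the gripper's body presses on something with over 40 N, if the wrist force passes 120 N, or if a joint passes its speed limit or range.

## Working session

There is one attempt and no reset: what is moved stays moved. The work goes in short steps, Python scripts to look and compute and a tool call to move; the robot and the scene stay as the last step left them, time stands still between calls to the robot, and variables do not carry over. Pictures are saved under pics/ and viewed, at most 10 in all, crops included, and the job is handed in when it is done.

Besides the shell and the picture viewer there is one more tool, called in YAML: its name, and indented under it one key for each argument. arm_command: Moves the arm, as the interface text tells. Its arguments: {"type":"object","properties":{"targets":{"type":"array","items":{"type":"array","items":{"type":"number"}}}},"required":["targets"]}

```bash
ls; mkdir -p pics; cat > h.py <<'E'
import numpy as np, cv2
from scipy.spatial.transform import Rotation as R
from cell import env
def cam(name):
    s=env.state(); c=env.read_camera(name); f=c["frame"]
    F=f.shape[0]/2/np.tan(np.radians(c["vertical_fov"])/2)
    if "hand_eye" in c:
        T=np.eye(4); T[:3,:3]=R.from_euler('xyz',s["tcp_rot"]).as_matrix(); T[:3,3]=s["eef_pos"]; W=T@np.array(c["hand_eye"])
    else: W=np.array(c["world_from_camera"])
    return dict(f=f,F=F,cx=c["cx"],cy=c["cy"],k=c["k1"],W=W)
def ray(c,uv,z):
    uv=np.atleast_2d(np.asarray(uv,float)); d=(uv-[c["cx"],c["cy"]])/c["F"]; u=d.copy()
    for _ in range(20): u=d/(1+c["k"]*(u**2).sum(1,keepdims=True))
    D=np.c_[u,np.ones(len(u))]@c["W"][:3,:3].T; o=c["W"][:3,3]
    return o+D*((z-o[2])/D[:,2])[:,None]
def proj(c,P):
    P=np.atleast_2d(P); q=(P-c["W"][:3,3])@c["W"][:3,:3]; u=q[:,:2]/q[:,2:]
    return u*(1+c["k"]*(u**2).sum(1,keepdims=True))*c["F"]+[c["cx"],c["cy"]]
def save(c,n): cv2.imwrite(n,cv2.cvtColor(c["f"],cv2.COLOR_RGB2BGR))
E
python3 - <<'E'
from h import *
print(env.state())
for n in("top","scene"):
    c=cam(n); save(c,f"pics/{n}0.png"); np.save(n+"0.npy",c,allow_pickle=True); print(c["F"],c["k"],c["W"])
E
```

```text
pics
{'t': 0.0, 'joints': array([-1.38458630e+00,  4.91547730e-01,  1.55946434e+00, -5.00822782e-05,
        1.09170690e+00, -1.05585764e-01]), 'qvel': array([ 4.45430171e-04,  1.01565074e-04, -4.49394438e-04,  8.97804114e-04,
        6.67006600e-04, -4.17364494e-05]), 'tau': array([-2.92660872e-03, -6.12653732e+01, -2.58177173e+01,  6.92073698e-02,
        4.82775585e-02, -9.58350097e-05]), 'eef_pos': array([ 179.75794145, -598.28554856,  179.86399678]), 'tcp_rot': array([-3.14046792e+00, -7.45321225e-05,  2.91818860e-01]), 'ft_force': array([-0.35656308,  0.14335043,  0.16410931]), 'moment': array([ 0.03713032, -0.0005283 ,  0.01175495]), 'grip_force': 0.0, 'opening': 1.0014015234237692}
402.1508314056135 -0.006767305665703113 [[ 7.20371142e-02 -9.74421233e-01  2.12870654e-01  3.15325742e+02]
 [-9.97400661e-01 -7.00337765e-02  1.69467533e-02 -2.50131471e+01]
 [-1.60514045e-03 -2.13538126e-01 -9.76933412e-01  1.34289935e+03]
 [ 0.00000000e+00  0.00000000e+00  0.00000000e+00  1.00000000e+00]]
460.6606074208304 -0.0007558119902358182 [[-1.62907694e-01  6.10902139e-01 -7.74764261e-01  1.63488839e+03]
 [ 9.86476025e-01  8.64781418e-02 -1.39235711e-01  1.85904093e+02]
 [-1.80592202e-02 -7.86968937e-01 -6.16728268e-01  9.06849262e+02]
 [ 0.00000000e+00  0.00000000e+00  0.00000000e+00  1.00000000e+00]]
```

View pics/top0.png

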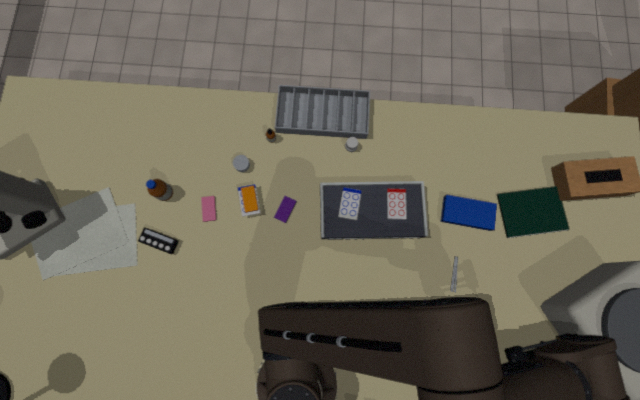

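View pics/scene0.png

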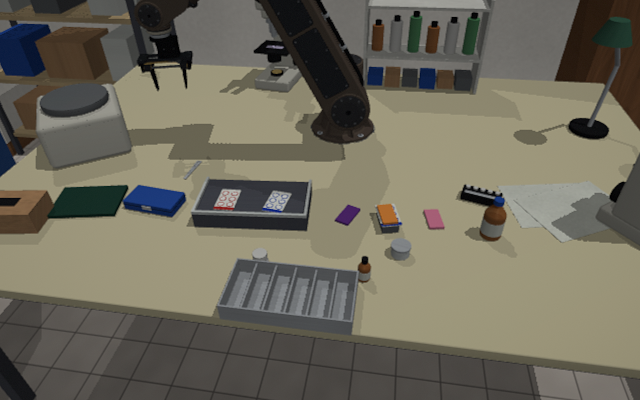

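Top picture: the plates are the blue-ringed one at (350,204), which is my target, the red-ringed one at (397,204), and the pile's bottom plate under the spacer at (249,200). The spacer candidates are orange (249,200), which I choose, pink (209,208) and purple (286,209). The tray spans (320–428, 182–240), with its open front at the lower side.

```bash
python3 - <<'E'
from h import *
c=np.load("top0.npy",allow_pickle=True).item()
for n,uv,z in [("blue",(350,204),53),("blueband",(353,190),53),("red",(397,204),53),("trayFL",(322,239),50),("trayFR",(427,237),50),("trayBL",(320,183),60),("trayBR",(425,182),60),("spacer",(249,200),41),("sp ends",(245,187),41),("",(254,213),41),("tin",(241,162),35),("oil",(270,134),60),("purple",(286,209),4),("box",(469,212),34),("forceps",(455,275),4)]:
    print(n,ray(c,uv,z)[0,:2].round())
f=c["f"]; hsv=cv2.cvtColor(f,cv2.COLOR_RGB2HSV)
m=cv2.inRange(hsv,(8,150,120),(20,255,255)); m[:170]=0;m[230:]=0;m[:,:225]=0;m[:,270:]=0
r=cv2.minAreaRect(cv2.findNonZero(m)); b=cv2.boxPoints(r); print(r, ray(c,b,41)[:,:2].round(1))
cr=cv2.resize(f[165:255,190:440],None,fx=3.2,fy=3.2,interpolation=cv2.INTER_CUBIC); cv2.imwrite("pics/crop1.png",cr[:,:,::-1])
w=cam("wrist"); print(w["W"].round(3),w["F"],w["k"])
E
```

```text
blue [ 571. -133.]
blueband [ 619. -140.]
red [ 582. -286.]
trayFL [451. -49.]
trayFR [ 482. -385.]
trayBL [633. -30.]
trayBR [ 661. -374.]
spacer [563. 200.]
sp ends [606. 218.]
 [521. 179.]
tin [693. 242.]
oil [791. 150.]
purple [548.  78.]
box [ 576. -527.]
forceps [ 370. -491.]
((249.1479949951172, 198.5640106201172), (24.417863845825195, 12.790310859680176), 79.69515228271484) [[602.6 231.9]
 [613.4 190.9]
 [533.6 168.3]
 [523.  208.8]]
[[ 2.86000e-01 -9.27000e-01 -2.42000e-01  2.47723e+02]
 [-9.58000e-01 -2.77000e-01 -7.10000e-02 -5.77736e+02]
 [-1.00000e-03  2.53000e-01 -9.68000e-01  3.84115e+02]
 [ 0.00000e+00  0.00000e+00  0.00000e+00  1.00000e+00]] 325.1692467620291 -0.044515992458320705
```

View pics/crop1.png

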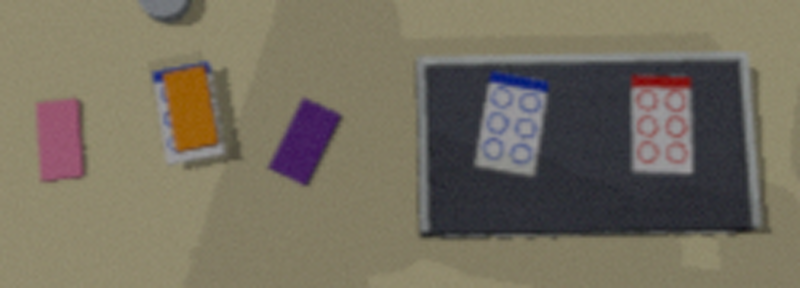

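The crop confirms the choice: the blue-banded plate (crop 512,125) and the orange spacer on the pile (crop 190,108). I'm moving over the tray now.

arm_command:
  targets:
    - [40,-28,0,0,0.2]
    - [80,-56,0,0,0.2]
    - [120,-84,0,0,0.2]
    - [160,-111,0,0,0.2]
    - [200,-139,0,0,0.2]

```text
t: 0.65
eef_pos: [332.2, -406.3, 180.4]
tcp_rot: [-3.142, -0.0, 0.291]
ft_force: [1.1, -0.2, -0.8]
opening: 0.638
grip_force: 0.0
```

arm_command:
  targets:
    - [40,-28,0,0,0.2]
    - [80,-56,0,0,0.2]
    - [120,-84,0,0,0.2]
    - [160,-111,0,0,0.2]
    - [200,-139,0,0,0.2]

```text
t: 1.15
eef_pos: [483.9, -215.5, 180.4]
tcp_rot: [3.141, 0.0, 0.292]
ft_force: [1.0, -0.6, 0.2]
opening: 0.229
grip_force: 0.0
```

arm_command:
  targets:
    - [40,-28,0,7,0.2]
    - [80,-56,0,14,0.2]
    - [80,-56,0,21,0.2]
    - [80,-56,0,21,0.2]
    - [80,-56,0,21,0.2]

```text
t: 1.65
eef_pos: [543.1, -140.8, 180.2]
tcp_rot: [3.142, 0.001, -0.071]
ft_force: [-0.3, 0.1, 1.0]
opening: 0.204
grip_force: 0.0
```

```bash
python3 - <<'E'
from h import *
s=env.state(); print(s["t"],s["eef_pos"],s["tcp_rot"],s["ft_force"],s["opening"])
c=cam("wrist"); save(c,"pics/w1.png"); np.save("w1.npy",c,allow_pickle=True)
E
```

```text
1.65 [ 543.0822065  -140.84695159  180.23146554] [ 3.14156356e+00  5.60453250e-04 -7.12957006e-02] [-0.26894745  0.08343976  0.95837721] 0.20422715282421394
```

View pics/w1.png

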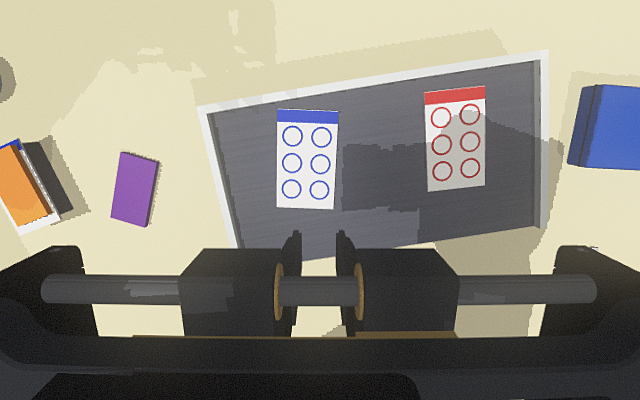

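The wrist picture shows the blue plate with its corners near (277,109), (339,111), (334,209) and (276,206). The tray's front edge runs from about (240,249), behind the fingers, to (540,227).

```bash
python3 - <<'E'
from h import *
c=np.load("w1.npy",allow_pickle=True).item(); f=c["f"]; hsv=cv2.cvtColor(f,cv2.COLOR_RGB2HSV)
m=((hsv[...,2]>140)|((hsv[...,1]>120)&(hsv[...,2]>90))).astype(np.uint8)
roi=np.zeros_like(m); roi[90:228,255:360]=1; m*=roi
n,l,st,_=cv2.connectedComponentsWithStats(m); k=l[160,308] or 1+np.argmax(st[1:,4]); 
ct=max(cv2.findContours((l==k).astype(np.uint8),cv2.RETR_EXTERNAL,cv2.CHAIN_APPROX_NONE)[0],key=cv2.contourArea)
P=ray(c,ct[:,0,:],53)[:,:2].astype(np.float32)
r=cv2.minAreaRect(P); b=cv2.boxPoints(r); print(r,b.round(1))
# front edge: per column, scan up from the bottom for bright->dark
g=cv2.cvtColor(f,cv2.COLOR_RGB2HSV).astype(int); pts=[]
for u in list(range(385,535,5)):
    col=hsv[205:248,u]; gy=np.diff(hsv[205:248,u,2].astype(int)); v=205+np.argmax(gy); pts.append((u,v+.5))
Q=ray(c,pts,50)[:,:2]; L=cv2.fitLine(Q.astype(np.float32),cv2.DIST_HUBER,0,1,.01).ravel(); print(np.c_[pts,Q][::4].round(1)); print(L, np.degrees(np.arctan2(L[1],L[0])))
print(ray(c,[(208,113),(545,60),(541,228),(240,249)],55)[:,:2].round())
E
```

```text
((574.3305053710938, -129.93841552734375), (60.55247116088867, 100.86119079589844), 83.46663665771484) [[ 520.8 -154.3]
 [ 621.  -165.8]
 [ 627.9 -105.6]
 [ 527.7  -94.1]]
[[ 385.   206.5  518.8 -209.9]
 [ 405.   245.5  472.6 -231.1]
 [ 425.   242.5  474.4 -253.3]
 [ 445.   239.5  476.2 -275.5]
 [ 465.   236.5  478.1 -297.7]
 [ 485.   233.5  479.8 -320. ]
 [ 505.   230.5  481.6 -342.4]
 [ 525.   226.5  484.6 -364.8]]
[ 8.3715647e-02 -9.9648970e-01  4.7904953e+02 -3.0564606e+02] -85.19782
[[ 628.  -38.]
 [ 656. -368.]
 [ 483. -380.]
 [ 484.  -50.]]
```

arm_command:
  targets:
    - [25,-7,30,2.4,0.2]
    - [45,-12.5,75,2.4,0.2]
    - [45,-12.5,105,2.4,0.2]
    - [45,-12.5,120,2.4,0.2]
    - [45,-12.5,120,2.4,0.2]

```text
t: 2.2
eef_pos: [587.7, -132.2, 58.3]
tcp_rot: [-3.141, 0.004, -0.116]
ft_force: [-0.4, 0.1, -0.4]
opening: 0.199
grip_force: 0.0
```

arm_command:
  targets:
    - [0,0,2,0,0.2]
    - [0,0,4,0,0.2]
    - [0,0,5,0,0.2]
    - [0,0,6,0,0.2]
    - [0,0,6,0,0.2]

```text
t: 2.7
eef_pos: [589.3, -131.6, 54.8]
tcp_rot: [3.141, -0.001, -0.117]
ft_force: [-0.6, -0.1, -0.7]
opening: 0.199
grip_force: 0.0
```

arm_command:
  targets:
    - [0,0,0.5,0,0.2]
    - [0,0,1,0,0.2]
    - [0,0,1.5,0,0.2]
    - [0,0,2,0,0.2]
    - [0,0,2,0,0.2]

```text
t: 3.2
eef_pos: [589.2, -131.5, 52.3]
tcp_rot: [3.142, 0.0, -0.117]
ft_force: [0.3, 0.6, 0.1]
opening: 0.202
grip_force: 0.0
```

arm_command:
  targets:
    - [0,0,0.3,0,0.2]
    - [0,0,0.6,0,0.2]
    - [0,0,0.9,0,0.2]
    - [0,0,1.2,0,0.2]
    - [0,0,1.2,0,0.2]

```text
t: 3.7
eef_pos: [589.2, -131.5, 51.2]
tcp_rot: [3.142, 0.0, -0.117]
ft_force: [-0.2, 0.0, -0.6]
opening: 0.203
grip_force: 0.0
```

arm_command:
  targets:
    - [0,0,0.3,0,0.2]
    - [0,0,0.6,0,0.2]
    - [0,0,0.9,0,0.2]
    - [0,0,0.9,0,0.2]

```text
t: 4.1
eef_pos: [589.3, -131.5, 50.3]
tcp_rot: [3.142, 0.0, -0.117]
ft_force: [0.9, -0.1, 0.6]
opening: 0.203
grip_force: 0.0
```

arm_command:
  targets:
    - [0,0,0.4,0,0.2]
    - [0,0,0.8,0,0.2]
    - [0,0,1.2,0,0.2]
    - [0,0,1.2,0,0.2]

```text
t: 4.5
eef_pos: [589.2, -131.5, 49.0]
tcp_rot: [3.142, 0.0, -0.117]
ft_force: [0.1, -0.8, 0.6]
opening: 0.198
grip_force: 0.0
```

```bash
python3 - <<'E'
from h import *
c=cam("wrist"); save(c,"pics/w2.png"); print(env.state()["ft_force"])
E
```

```text
[-0.50222043  0.00109528  0.75369264]
```

View pics/w2.png

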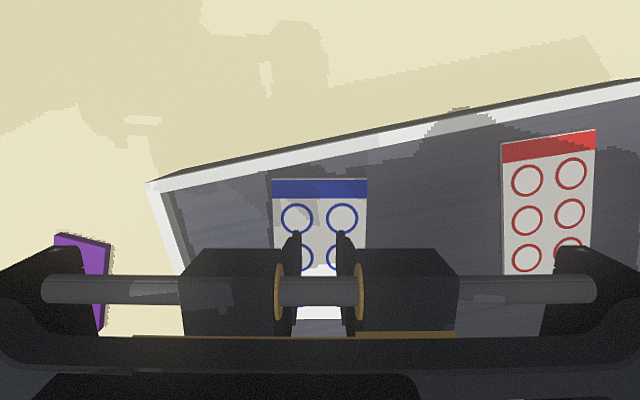

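The picture shows the fingertips at (292,235) and (345,235), centred over the plate between the first ring rows, with no contact yet. I'm continuing down.

arm_command:
  targets:
    - [0,0,0.5,0,0.2]
    - [0,0,1.0,0,0.2]
    - [0,0,1.5,0,0.2]
    - [0,0,1.5,0,0.2]

```text
t: 4.95
eef_pos: [589.2, -131.5, 47.5]
tcp_rot: [3.142, 0.0, -0.117]
ft_force: [-0.2, -0.2, 0.1]
opening: 0.196
grip_force: 0.0
```

arm_command:
  targets:
    - [0,0,0.3,0,0.2]
    - [0,0,0.6,0,0.2]
    - [0,0,0.9,0,0.2]
    - [0,0,0.9,0,0.2]

```text
t: 5.35
eef_pos: [589.3, -131.5, 46.7]
tcp_rot: [3.142, 0.0, -0.117]
ft_force: [-0.2, 0.7, -0.1]
opening: 0.197
grip_force: 0.0
```

arm_command:
  targets:
    - [0,0,0.4,0,0.2]
    - [0,0,0.8,0,0.2]
    - [0,0,1.2,0,0.2]
    - [0,0,1.2,0,0.2]

```text
t: 5.75
eef_pos: [589.2, -131.5, 45.5]
tcp_rot: [3.142, 0.0, -0.117]
ft_force: [-0.4, -0.4, -0.6]
opening: 0.201
grip_force: 0.0
```

arm_command:
  targets:
    - [0,0,0.4,0,0.2]
    - [0,0,0.8,0,0.2]
    - [0,0,0.8,0,0.2]

```text
t: 6.05
eef_pos: [589.2, -131.5, 44.7]
tcp_rot: [3.141, 0.0, -0.117]
ft_force: [0.5, 0.0, 0.8]
opening: 0.198
grip_force: 0.0
```

```bash
python3 - <<'E'
from h import *
c=cam("wrist"); s=env.state(); x,y,z=s["eef_pos"]; a=s["tcp_rot"][2]; ex=np.array([np.cos(a),np.sin(a),0]); ey=np.array([np.sin(a),-np.cos(a),0])
for dz in(0,5,8,12,16):
    print(dz,[proj(c,s["eef_pos"]+[0,0,dz]+sx*ex+sy*ey).round(0).tolist()[0] for sx,sy in((-10,-9.5),(10,-9.5),(10,9.5),(10,-21))])
save(c,"pics/w3.png")
crop=cv2.resize(c["f"][165:300,250:390],None,fx=4,fy=4); cv2.imwrite("pics/w3c.png",crop[:,:,::-1])
E
```

```text
0 [[305.0, 244.0], [305.0, 215.0], [334.0, 215.0], [287.0, 215.0]]
5 [[305.0, 247.0], [304.0, 218.0], [334.0, 217.0], [286.0, 218.0]]
8 [[304.0, 248.0], [304.0, 219.0], [334.0, 219.0], [286.0, 219.0]]
12 [[304.0, 251.0], [304.0, 221.0], [334.0, 221.0], [285.0, 221.0]]
16 [[304.0, 253.0], [304.0, 223.0], [335.0, 223.0], [285.0, 223.0]]
```

View pics/w3c.png

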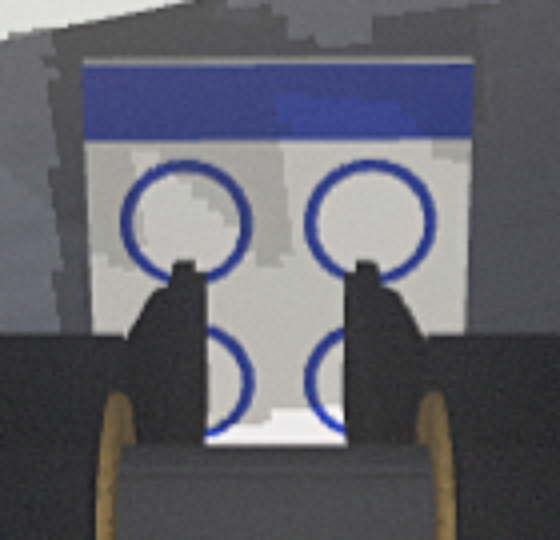

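The crop shows the slim fingertips ending at about (296,230) and (341,230) full-frame. With the fingers partly open, the tips sit above the shut-finger TCP, so I'll go down further until they touch.

arm_command:
  targets:
    - [0,0,0.5,0,0.2]
    - [0,0,1.0,0,0.2]
    - [0,0,1.5,0,0.2]
    - [0,0,1.5,0,0.2]

```text
t: 6.5
eef_pos: [589.2, -131.5, 43.1]
tcp_rot: [3.141, 0.0, -0.117]
ft_force: [-1.1, 0.6, -0.7]
opening: 0.202
grip_force: 0.0
```

arm_command:
  targets:
    - [0,0,0.5,0,0.2]
    - [0,0,1.0,0,0.2]
    - [0,0,1.0,0,0.2]

```text
t: 6.8
eef_pos: [589.2, -131.5, 42.1]
tcp_rot: [3.142, 0.0, -0.117]
ft_force: [-0.3, 0.5, -0.2]
opening: 0.199
grip_force: 0.0
```

arm_command:
  targets:
    - [0,0,0.5,0,0.2]
    - [0,0,1.0,0,0.2]
    - [0,0,1.0,0,0.2]

```text
t: 7.1
eef_pos: [589.2, -131.5, 41.1]
tcp_rot: [3.142, 0.0, -0.117]
ft_force: [0.2, 0.1, 0.3]
opening: 0.199
grip_force: 0.0
```

arm_command:
  targets:
    - [0,0,0.5,0,0.2]
    - [0,0,1.0,0,0.2]
    - [0,0,1.0,0,0.2]

```text
t: 7.4
eef_pos: [589.2, -131.5, 40.1]
tcp_rot: [3.142, 0.0, -0.117]
ft_force: [-0.7, 0.4, 0.6]
opening: 0.198
grip_force: 0.0
```

arm_command:
  targets:
    - [0,0,0.5,0,0.2]
    - [0,0,1.0,0,0.2]
    - [0,0,1.0,0,0.2]

```text
t: 7.7
eef_pos: [589.2, -131.6, 39.1]
tcp_rot: [3.142, 0.0, -0.117]
ft_force: [0.1, 0.1, -0.1]
opening: 0.2
grip_force: 0.0
```

arm_command:
  targets:
    - [0,0,0.5,0,0.2]
    - [0,0,1.0,0,0.2]
    - [0,0,1.0,0,0.2]

```text
t: 8.0
eef_pos: [589.2, -131.5, 38.2]
tcp_rot: [3.142, 0.0, -0.117]
ft_force: [0.2, 0.2, 0.1]
opening: 0.197
grip_force: 0.0
```

```bash
python3 - <<'E'
from h import *
c=cam("scene"); s=env.state(); p=s["eef_pos"]; print(p, s["ft_force"])
for dz in(0,10,15,20,30): print(dz,proj(c,p+[0,0,dz]).round(1))
u,v=proj(c,p+[0,0,15])[0].astype(int); print(u,v)
crop=cv2.resize(c["f"][v-45:v+25,u-45:u+45],None,fx=8,fy=8,interpolation=cv2.INTER_CUBIC); cv2.imwrite("pics/s2.png",crop[:,:,::-1])
E
```

```text
[ 589.24616568 -131.53078047   38.19428001] [ 0.3824728  -0.44609392  0.39187565]
0 [[275.9 208. ]]
10 [[275.6 205.4]]
15 [[275.5 204.1]]
20 [[275.4 202.7]]
30 [[275.1 200.1]]
275 204
```

View pics/s2.png

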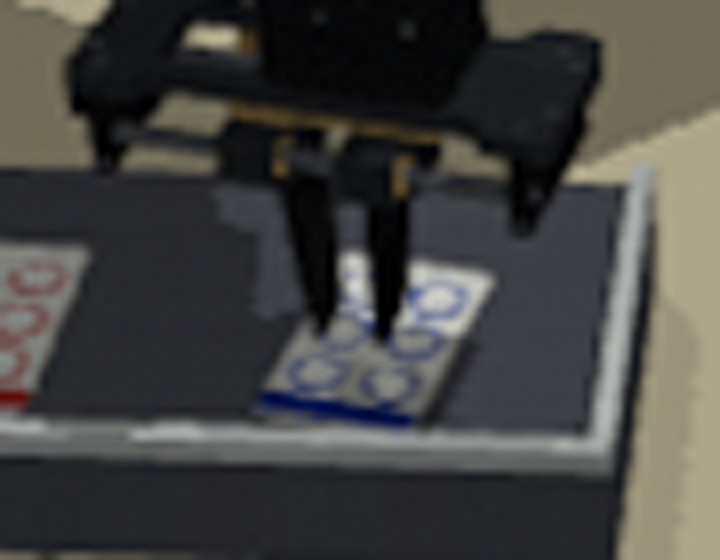

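The scene crop shows the tips at about (274,201) full-frame, still roughly 12 mm above the plate. I'll compare this with the start picture (fingers fully open) to get the tip offset.

```bash
python3 - <<'E'
from h import *
c=np.load("scene0.npy",allow_pickle=True).item(); p=np.array([179.8,-598.4,180.2]); a=.292
ey=np.array([np.sin(a),-np.cos(a),0])
for dz in(0,10,20,30,40): print(dz,[proj(c,p+[0,0,dz]+k*ey).round(1).tolist()[0] for k in(-53,53)])
g=cv2.cvtColor(c["f"],cv2.COLOR_RGB2GRAY)
for u0,u1 in((146,166),(176,194)):
    b=[(v,int((g[v,u0:u1]<45).sum()), u0+int(np.mean(np.where(g[v,u0:u1]<45)[0])) if (g[v,u0:u1]<45).any() else None) for v in range(68,98,2)]; print(b)
E
```

```text
0 [[189.6, 95.9], [160.0, 98.0]]
10 [[189.1, 93.4], [159.4, 95.5]]
20 [[188.5, 90.8], [158.8, 92.9]]
30 [[188.0, 88.2], [158.1, 90.3]]
40 [[187.5, 85.6], [157.5, 87.7]]
[(68, 8, 149), (70, 8, 149), (72, 4, 152), (74, 4, 152), (76, 4, 153), (78, 3, 154), (80, 3, 155), (82, 3, 155), (84, 3, 156), (86, 2, 156), (88, 2, 157), (90, 0, None), (92, 0, None), (94, 0, None), (96, 0, None)]
[(68, 10, 185), (70, 3, 184), (72, 3, 184), (74, 3, 184), (76, 2, 184), (78, 2, 184), (80, 2, 185), (82, 2, 185), (84, 2, 185), (86, 1, 186), (88, 0, None), (90, 0, None), (92, 0, None), (94, 0, None), (96, 0, None)]
```

arm_command:
  targets:
    - [0,0,1,0,0.2]
    - [0,0,2,0,0.2]
    - [0,0,3,0,0.2]
    - [0,0,4,0,0.2]
    - [0,0,4,0,0.2]

```text
t: 8.55
eef_pos: [589.2, -131.5, 34.1]
tcp_rot: [3.142, 0.0, -0.117]
ft_force: [-0.7, -0.4, 0.1]
opening: 0.2
grip_force: 0.0
```

arm_command:
  targets:
    - [0,0,1,0,0.2]
    - [0,0,2,0,0.2]
    - [0,0,3,0,0.2]
    - [0,0,3,0,0.2]

```text
t: 8.95
eef_pos: [589.2, -131.5, 31.1]
tcp_rot: [3.142, 0.0, -0.117]
ft_force: [0.8, 0.1, -0.0]
opening: 0.199
grip_force: 0.0
```

arm_command:
  targets:
    - [0,0,0.5,0,0.2]
    - [0,0,1,0,0.2]
    - [0,0,1,0,0.2]

```text
t: 9.25
eef_pos: [589.2, -131.5, 30.2]
tcp_rot: [3.142, 0.0, -0.117]
ft_force: [0.6, 0.4, 0.1]
opening: 0.199
grip_force: 0.0
```

arm_command:
  targets:
    - [0,0,0.5,0,0.2]
    - [0,0,1,0,0.2]
    - [0,0,1,0,0.2]

```text
t: 9.55
eef_pos: [589.2, -131.5, 29.1]
tcp_rot: [3.142, 0.0, -0.117]
ft_force: [0.1, 0.2, 0.2]
opening: 0.203
grip_force: 0.0
```

arm_command:
  targets:
    - [0,0,0.5,0,0.2]
    - [0,0,1,0,0.2]
    - [0,0,1,0,0.2]

```text
t: 9.85
eef_pos: [589.2, -131.5, 28.1]
tcp_rot: [3.142, 0.0, -0.117]
ft_force: [-0.7, -0.0, 0.5]
opening: 0.2
grip_force: 0.0
```

arm_command:
  targets:
    - [0,0,0.5,0,0.2]
    - [0,0,1,0,0.2]
    - [0,0,1,0,0.2]

```text
t: 10.15
eef_pos: [589.2, -131.5, 27.2]
tcp_rot: [3.142, 0.0, -0.117]
ft_force: [0.6, 0.4, -0.1]
opening: 0.202
grip_force: 0.0
```

arm_command:
  targets:
    - [0,0,0.5,0,0.2]
    - [0,0,1,0,0.2]
    - [0,0,1,0,0.2]

```text
t: 10.45
eef_pos: [589.2, -131.5, 26.2]
tcp_rot: [3.142, 0.0, -0.117]
ft_force: [0.1, 0.2, 0.5]
opening: 0.198
grip_force: 0.0
```

arm_command:
  targets:
    - [0,0,0.5,0,0.2]
    - [0,0,1,0,0.2]
    - [0,0,1,0,0.2]

```text
t: 10.75
eef_pos: [589.2, -131.5, 25.2]
tcp_rot: [3.142, 0.0, -0.117]
ft_force: [-0.1, 0.8, -0.3]
opening: 0.197
grip_force: 0.0
```

arm_command:
  targets:
    - [0,0,0.5,0,0.2]
    - [0,0,1,0,0.2]
    - [0,0,1,0,0.2]

```text
t: 11.05
eef_pos: [589.2, -131.5, 24.2]
tcp_rot: [3.142, 0.0, -0.117]
ft_force: [0.3, -0.2, 0.5]
opening: 0.197
grip_force: 0.0
```

arm_command:
  targets:
    - [0,0,0.5,0,0.2]
    - [0,0,1,0,0.2]
    - [0,0,1,0,0.2]

```text
t: 11.35
eef_pos: [589.2, -131.5, 23.1]
tcp_rot: [3.142, 0.0, -0.117]
ft_force: [0.1, 0.3, 0.3]
opening: 0.201
grip_force: 0.0
```

arm_command:
  targets:
    - [0,0,0.5,0,0.2]
    - [0,0,1,0,0.2]
    - [0,0,1,0,0.2]

```text
t: 11.65
eef_pos: [589.2, -131.5, 22.2]
tcp_rot: [3.142, 0.0, -0.117]
ft_force: [-0.6, 0.7, 0.6]
opening: 0.202
grip_force: 0.0
```

arm_command:
  targets:
    - [0,0,0.5,0,0.2]
    - [0,0,1,0,0.2]
    - [0,0,1,0,0.2]

```text
t: 11.95
eef_pos: [589.2, -131.5, 21.1]
tcp_rot: [3.142, 0.0, -0.117]
ft_force: [0.7, 0.5, 0.1]
opening: 0.2
grip_force: 0.0
```

```bash
python3 - <<'E'
from h import *
s=env.state(); print(s["eef_pos"],s["ft_force"],s["tau"].round(1))
c=cam("wrist"); save(c,"pics/w4.png"); d=cam("scene")
u,v=proj(d,s["eef_pos"]+[0,0,28])[0].astype(int)
A=cv2.resize(c["f"][140:300,230:410],None,fx=2.2,fy=2.2); B=cv2.resize(d["f"][v-30:v+30,u-34:u+34],(399,352),interpolation=cv2.INTER_CUBIC)
cv2.imwrite("pics/ab.png",np.hstack([A[:352],B])[:,:,::-1]); print(u,v)
E
```

```text
[ 589.20461153 -131.4969448    21.14240345] [0.68682711 0.53285878 0.13486123] [  0.  -64.  -18.3   0.   -0.1   0. ]
275 205
```

View pics/ab.png

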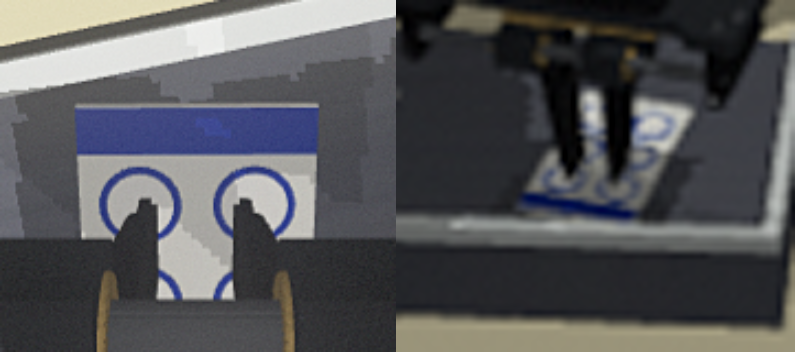

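The tips now look almost in contact: wrist crop (147,200)/(243,200) and scene crop (570,175)/(615,178), both over the band-side ring row. I'm lowering a little more.

arm_command:
  targets:
    - [0,0,0.5,0,0.2]
    - [0,0,1,0,0.2]
    - [0,0,1,0,0.2]

```text
t: 12.35
eef_pos: [589.2, -131.5, 20.2]
tcp_rot: [3.142, 0.0, -0.117]
ft_force: [-0.2, 0.0, 0.1]
opening: 0.199
grip_force: 0.0
```

arm_command:
  targets:
    - [0,0,0.5,0,0.2]
    - [0,0,1,0,0.2]
    - [0,0,1,0,0.2]

```text
t: 12.65
eef_pos: [589.3, -131.5, 19.2]
tcp_rot: [3.141, -0.0, -0.117]
ft_force: [-0.9, -0.1, 0.1]
opening: 0.202
grip_force: 0.0
```

arm_command:
  targets:
    - [0,0,0.5,0,0.2]
    - [0,0,1,0,0.2]
    - [0,0,1,0,0.2]

```text
t: 12.95
eef_pos: [589.4, -131.6, 19.1]
tcp_rot: [3.141, -0.001, -0.117]
ft_force: [-1.9, 0.2, 9.8]
opening: 0.2
grip_force: 4.8
```

Contact: 9.8 N at a reported z of 19.1, so the tips are about 34 mm above the reported TCP. I'll ease off slightly and start the drag, turning the plate square to the tray.

arm_command:
  targets:
    - [-6,1.2,-0.2,0,0.2]
    - [-14,2.8,-0.2,-2,0.2]
    - [-23,4.7,-0.2,-4,0.2]
    - [-32,6.5,-0.2,-5.6,0.2]
    - [-32,6.5,-0.2,-5.6,0.2]

```text
t: 13.45
eef_pos: [556.4, -134.5, 19.1]
tcp_rot: [3.141, -0.001, -0.018]
ft_force: [-1.2, 1.4, 6.4]
opening: 0.199
grip_force: 3.2
```

```bash
cat > pl.py <<'E'
from h import *
def look(u0=150,u1=480):
    s=env.state(); c=cam("wrist"); hsv=cv2.cvtColor(c["f"],cv2.COLOR_RGB2HSV)
    m=cv2.inRange(hsv,(108,150,60),(130,255,255)); m[:, :u0]=0; m[:,u1:]=0; m[235:]=0
    n,l,st,_=cv2.connectedComponentsWithStats(m); k=1+np.argmax(st[1:,4])
    P=ray(c,cv2.findNonZero((l==k).astype(np.uint8))[:,0],53)[:,:2].astype(np.float32)
    r=cv2.minAreaRect(P); b=cv2.boxPoints(r); e=sorted([(b[i],b[(i+1)%4]) for i in range(4)],key=lambda q:-np.linalg.norm(q[0]-q[1]))[0]
    d=e[1]-e[0]; d=d*np.sign(d[1]); d/=np.linalg.norm(d); x=np.array([d[1],-d[0]])
    end=P[(P@x)>np.percentile(P@x,99)]; mx=np.percentile(P@x,99.5)
    mid=np.mean(b,0); top=mid+x*(mx-mid@x); ctr=top-50*x
    print("size",np.round(r[1],1),"yaw",np.degrees(np.arctan2(x[1],x[0])).round(2),"ctr",ctr.round(1),"edge dist",((ctr-[479.05,-305.65])@[.9965,.0837]).round(1),"tcp",s["eef_pos"].round(1),np.degrees(s["tcp_rot"][2]).round(2),"F",s["ft_force"].round(1))
    return c
E
python3 -c "
from pl import *
c=look(); save(c,'pics/w5.png')"
```

```text
size [59.8 11.3] yaw -0.55 ctr [ 540.8 -134.3] edge dist 75.9 tcp [ 556.4 -134.5   19.1] -1.03 F [-1.2  1.4  6.4]
```

arm_command:
  targets:
    - [-8,0.8,0,-1.5,0.2]
    - [-18,1.8,0,-3.2,0.2]
    - [-29,3,0,-5.4,0.2]
    - [-40,4.1,0,-5.4,0.2]
    - [-40,4.1,0,-5.4,0.2]

```text
t: 14.0
eef_pos: [516.1, -137.8, 19.1]
tcp_rot: [3.141, -0.001, 0.075]
ft_force: [-1.5, 0.3, 6.8]
opening: 0.202
grip_force: 3.4
```

```bash
python3 -c "
from pl import *
c=look()"
```

```text
size [11.1 59.7] yaw 4.23 ctr [ 501.  -138.6] edge dist 35.8 tcp [ 516.1 -137.8   19.1] 4.31 F [-1.5  0.3  6.8]
```

arm_command:
  targets:
    - [-6,0,0,0,0.2]
    - [-14,0.1,0,0,0.2]
    - [-22,0.2,0,-0.4,0.2]
    - [-22,0.2,0,-0.4,0.2]

```text
t: 14.45
eef_pos: [494.5, -139.7, 19.1]
tcp_rot: [3.141, -0.001, 0.082]
ft_force: [-1.8, -0.7, 8.2]
opening: 0.2
grip_force: 4.4
```

arm_command:
  targets:
    - [0,0,-1,0,0.2]
    - [0,0,-4,0,0.2]
    - [0,0,-25,0,0.4]
    - [0,0,-60,0,0.9]
    - [0,0,-70,0,0.95]

```text
t: 14.95
eef_pos: [495.8, -139.8, 91.0]
tcp_rot: [3.14, -0.003, 0.082]
ft_force: [0.3, 0.8, -0.6]
opening: 0.398
grip_force: 0.0
```

arm_command:
  targets:
    - [-30,0,-20,0,0.95]
    - [-40,0,-20,0,0.95]
    - [-40,0,-20,0,0.95]
    - [-40,0,-20,0,0.95]

```text
t: 15.35
eef_pos: [455.2, -142.8, 107.8]
tcp_rot: [-3.142, 0.0, 0.082]
ft_force: [0.1, -0.7, -0.7]
opening: 0.73
grip_force: 0.0
```

```bash
python3 -c "
from pl import *
c=look(); save(c,'pics/w6.png')
# pixel of the plain-end corner region: bright contour
hsv=cv2.cvtColor(c['f'],cv2.COLOR_RGB2HSV)
"
```

```text
size [11.  59.8] yaw 5.71 ctr [ 479.3 -141.4] edge dist 14.0 tcp [ 455.2 -142.8  107.8] 4.69 F [ 0.1 -0.7 -0.7]
```

View pics/w6.png

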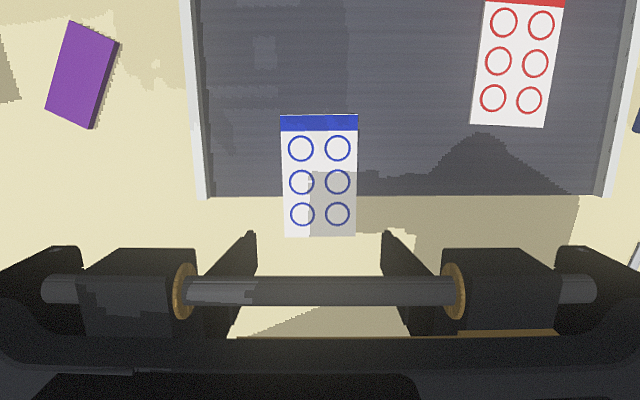

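The plate now sticks out about 36 mm over the front edge: band at (320,122), plain end at (320,237), tray edge at row 197. I'm going down astride the overhanging part.

arm_command:
  targets:
    - [-8,0.8,15,0,0.95]
    - [-8,0.8,50,0,0.95]
    - [-8,0.8,80,0,0.95]
    - [-8,0.8,97,0,0.95]
    - [-8,0.8,97,0,0.95]

```text
t: 15.9
eef_pos: [446.3, -143.6, 8.8]
tcp_rot: [-3.139, 0.004, 0.083]
ft_force: [0.3, 1.2, 0.7]
opening: 0.951
grip_force: 0.0
```

arm_command:
  targets:
    - [0,0,0,0,0.75]
    - [0,0,0,0,0.7]
    - [0,0,0,0,0.65]
    - [0,0,0,0,0.5]
    - [0,0,0,0,0.5]

```text
t: 16.4
eef_pos: [447.2, -144.3, 11.9]
tcp_rot: [3.141, -0.001, 0.082]
ft_force: [1.0, -0.1, 2.5]
opening: 0.627
grip_force: 30.0
```

arm_command:
  targets:
    - [0,0,0,0,0.4]
    - [0,0,0,0,0.4]
    - [0,0,0,0,0.4]

```text
t: 16.7
eef_pos: [447.2, -144.4, 11.7]
tcp_rot: [3.141, -0.001, 0.082]
ft_force: [0.5, 0.9, 5.0]
opening: 0.624
grip_force: 30.0
```

```bash
python3 -c "
from pl import *
c=look()"
```

```text
size [11.5 60.2] yaw 5.26 ctr [ 479.3 -141.1] edge dist 14.0 tcp [ 447.2 -144.4   11.7] 4.72 F [0.5 0.9 5. ]
```

arm_command:
  targets:
    - [0,0,-3,0,0.4]
    - [0,0,-10,0,0.4]
    - [0,0,-30,0,0.4]
    - [0,0,-60,0,0.4]
    - [0,0,-90,0,0.4]

```text
t: 17.25
eef_pos: [446.4, -144.0, 102.5]
tcp_rot: [-3.141, 0.001, 0.082]
ft_force: [0.3, 0.9, -0.6]
opening: 0.625
grip_force: 30.0
```

arm_command:
  targets:
    - [1,-30,0,0,0.4]
    - [2,-70,0,-2,0.4]
    - [4,-110,0,-4,0.4]
    - [5,-150,0,-6,0.4]
    - [5,-185,0,-8,0.4]

```text
t: 17.75
eef_pos: [436.2, 42.2, 101.8]
tcp_rot: [3.142, -0.0, 0.224]
ft_force: [0.6, 0.5, -0.0]
opening: 0.622
grip_force: 30.0
```

```bash
python3 - <<'E'
from h import *
s=env.state(); a=s["tcp_rot"][2]; d=np.array([430,160])-s["eef_pos"][:2]
print(s["eef_pos"],np.degrees(a),d@[np.cos(a),np.sin(a)],d@[np.sin(a),-np.cos(a)],s["opening"])
E
```

```text
[436.20012056  42.24465853 101.83552229] 12.809626435990488 20.061998705064937 -116.19930355740236 0.6223375016262479
```

arm_command:
  targets:
    - [6,-35,0,-1,0.4]
    - [13,-75,0,-2,0.4]
    - [18,-105,0,-3,0.4]
    - [20,-116,0,-3,0.4]
    - [20,-116,0,-3,0.4]

```text
t: 18.25
eef_pos: [430.4, 158.9, 101.6]
tcp_rot: [3.141, 0.0, 0.276]
ft_force: [0.2, -0.2, -1.3]
opening: 0.623
grip_force: 30.0
```

```bash
cat > sp.py <<'E'
from h import *
def L(m,sx):
    n,l,st,_=cv2.connectedComponentsWithStats(m); k=1+np.argmax(st[1:,4]); return (l==k).astype(np.uint8)
def spacer(c,z=41):
    hsv=cv2.cvtColor(c["f"],cv2.COLOR_RGB2HSV); m=L(cv2.inRange(hsv,(5,150,90),(20,255,255)),0); m[260:]=0
    P=ray(c,cv2.findContours(m,cv2.RETR_EXTERNAL,cv2.CHAIN_APPROX_NONE)[0][0][:,0],z)[:,:2].astype(np.float32)
    r=cv2.minAreaRect(P); return r,cv2.boxPoints(r),m
E
python3 - <<'E'
from sp import *
s=env.state(); c=cam("wrist"); save(c,"pics/w7.png"); np.save("w7.npy",c,allow_pickle=True)
r,b,m=spacer(c); print(s["eef_pos"],np.degrees(s["tcp_rot"]),s["opening"]); print(r); print(b)
E
```

```text
[430.4307374  158.90793043 101.55743068] [1.79992688e+02 4.07302077e-03 1.58282873e+01] 0.6228536350270061
((554.3914794921875, 197.7237548828125), (54.10564422607422, 43.03325653076172), 15.584033012390137)
[[522.55273 211.1816 ]
 [534.11365 169.73036]
 [586.2302  184.26591]
 [574.6693  225.71715]]
```

View pics/w7.png

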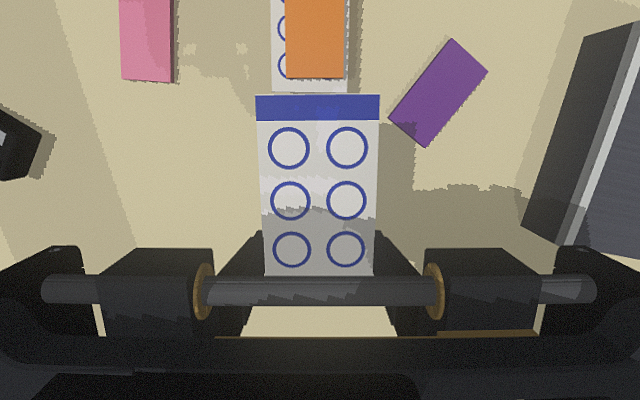

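The wrist picture shows the held plate, level-looking, with its band at (318,107). The near part of the orange spacer is at (285–347, 0–78), with the bottom plate's rim around it. I'll lower in front of the pile and measure the plate's end and the spacer's edge at similar depth.

arm_command:
  targets:
    - [0,0,20,0,0.4]
    - [0,0,45,0,0.4]
    - [0,0,65,0,0.4]
    - [0,0,78,0,0.4]
    - [0,0,78,0,0.4]

```text
t: 18.8
eef_pos: [430.1, 156.5, 22.2]
tcp_rot: [-3.142, 0.003, 0.272]
ft_force: [-0.9, -0.3, -0.4]
opening: 0.624
grip_force: 30.0
```

```bash
cat > rel.py <<'E'
from sp import *
def T(s,P): 
    a=s["tcp_rot"][2]; d=np.asarray(P)-s["eef_pos"][:2]; return d@np.array([[np.cos(a),np.sin(a)],[np.sin(a),-np.cos(a)]]).T
def go(c,s):
    r,b,m=spacer(c); print("tcp",s["eef_pos"].round(2),np.degrees(s["tcp_rot"]).round(2),"F",s["ft_force"].round(1))
    q=T(s,b); q=q[np.argsort(q[:,0])]; print("spacer in tool",q.round(1).tolist(),"near mid",q[:2].mean(0).round(2),"yaw rel deg",np.degrees(np.arctan2(*(q[1]-q[0])*np.sign(q[1]-q[0])[1])).round(2))
    # sides: fit lines to lateral contour
    hsv=cv2.cvtColor(c["f"],cv2.COLOR_RGB2HSV); bl=cv2.inRange(hsv,(108,150,60),(130,255,255)); bl[:,:200]=0; bl[:,440:]=0; bl[230:]=0
    zt=s["eef_pos"][2]+41.3; bm=L(bl,0); Q=T(s,ray(c,cv2.findNonZero(bm)[:,0],zt)[:,:2]).astype(np.float32)
    rr=cv2.minAreaRect(Q); bb=cv2.boxPoints(rr); bb=bb[np.argsort(-bb[:,0])]; print("band",np.round(rr[1],1),"far corners",bb[:2].round(2).tolist(),"mid",bb[:2].mean(0).round(2),"rows",np.where(bm.any(1))[0][[0,-1]])
    v=np.where(m.any(1))[0]; print("spacer rows",v[0],v[-1])
E
python3 - <<'E'
from rel import *
s=env.state(); c=cam("wrist"); save(c,"pics/w8.png"); np.save("w8.npy",c,allow_pickle=True); go(c,s)
E
```

```text
tcp [430.09 156.52  22.19] [-180.      0.18   15.6 ] F [-0.9 -0.3 -0.4]
spacer in tool [[103.8, 15.5], [104.0, -28.0], [131.0, 15.6], [131.2, -27.9]] near mid [103.91  -6.28] yaw rel deg -0.19
band [17.4  6.1] far corners [[70.41000366210938, 16.889999389648438], [64.94999694824219, 19.610000610351562]] mid [67.68 18.25] rows [127 148]
spacer rows 0 56
```

```bash
python3 - <<'E'
from rel import *
c=np.load("w8.npy",allow_pickle=True).item(); f=c["f"]; print([ (v,f[v,318].tolist()) for v in range(50,130,6)])
s=env.state(); print(s["eef_pos"],s["tcp_rot"][2])
hsv=cv2.cvtColor(f,cv2.COLOR_RGB2HSV); bl=cv2.inRange(hsv,(105,90,40),(132,255,255)); bl[:,:200]=0; bl[:,440:]=0; bl[235:]=0
n,l,st,_=cv2.connectedComponentsWithStats(bl); print(st[st[:,4]>80])
for src,z,t in((c,None,s),):
    k=1+np.argmax(st[1:,2]); Q=T(t,ray(c,cv2.findNonZero((l==k).astype(np.uint8))[:,0],t["eef_pos"][2]+41.3)[:,:2]).astype(np.float32)
    rr=cv2.minAreaRect(Q); bb=cv2.boxPoints(rr); print(rr,bb.round(2).tolist())
E
```

```text
[(50, [205, 131, 72]), (56, [189, 126, 73]), (62, [209, 203, 195]), (68, [207, 204, 193]), (74, [205, 203, 195]), (80, [123, 116, 100]), (86, [126, 119, 103]), (92, [183, 175, 144]), (98, [66, 75, 151]), (104, [71, 81, 152]), (110, [69, 80, 166]), (116, [69, 81, 168]), (122, [216, 212, 213]), (128, [213, 209, 211])]
[430.55882034 156.85632479  23.09117139] 0.2726183489776399
[[     0      0    640    400 251130]
 [   256     23     10     35    104]
 [   255     95    125     26   3107]
 [   268    127     42     42    415]
 [   326    127     42     42    416]
 [   326    181     40     39    351]
 [   270    182     40     38    355]]
((76.16532135009766, -0.7798252105712891), (11.617918968200684, 59.068477630615234), 0.05493049696087837) [[70.33000183105469, 28.75], [70.37999725341797, -30.31999969482422], [82.0, -30.309999465942383], [81.94999694824219, 28.760000228881836]]
```

```bash
python3 - <<'E'
import re
t=open("rel.py").read().replace("(108,150,60)","(105,90,40)").replace("bm=L(bl,0)","n,l,st,_=cv2.connectedComponentsWithStats(bl); bm=(l==1+np.argmax(st[1:,2])).astype(np.uint8)")
open("rel.py","w").write(t)
from rel import *
s=env.state(); c=cam("wrist"); np.save("w9.npy",c,allow_pickle=True); go(c,s)
E
```

```text
tcp [430.56 156.86  23.09] [1.800e+02 1.000e-01 1.562e+01] F [ 0.7  0.1 -0.3]
spacer in tool [[103.2, -27.6], [103.6, 15.9], [131.5, -27.9], [131.9, 15.6]] near mid [103.36  -5.87] yaw rel deg 0.52
band [11.7 59.4] far corners [[82.55000305175781, -30.709999084472656], [82.51000213623047, 28.719999313354492]] mid [82.53 -1.  ] rows [ 95 120]
spacer rows 0 58
```

arm_command:
  targets:
    - [15,-1,0,0,0.4]
    - [50,-2,0,0,0.4]
    - [85,-4,0,0,0.4]
    - [105,-5,0,0,0.4]
    - [112.4,-5,0,0,0.4]

```text
t: 19.4
eef_pos: [539.6, 193.4, 24.4]
tcp_rot: [3.141, -0.002, 0.274]
ft_force: [-0.2, 0.4, 0.2]
opening: 0.621
grip_force: 30.0
```

arm_command:
  targets:
    - [0,0,0,0,0.4]
    - [0,0,5,0,0.4]
    - [0,0,11,0,0.4]
    - [0,0,15,0,0.4]
    - [0,0,15,0,0.4]

```text
t: 19.9
eef_pos: [536.8, 193.2, 7.7]
tcp_rot: [3.142, 0.002, 0.274]
ft_force: [-0.5, 0.5, -0.2]
opening: 0.622
grip_force: 30.0
```

```bash
python3 - <<'E'
from rel import *
s=env.state(); print(s["eef_pos"].round(2),np.degrees(s["tcp_rot"]).round(2),s["ft_force"].round(1),s["opening"]); print("spacer ctr in tool",T(s,[568.7,201.7]).round(2),"want 32.6 -1.0")
E
```

```text
[536.78 193.17   7.67] [1.800e+02 9.000e-02 1.571e+01] [-0.5  0.5 -0.2] 0.6215243327644917
spacer ctr in tool [33.04  0.43] want 32.6 -1.0
```

arm_command:
  targets:
    - [0.4,1.4,0,0,0.4]
    - [0.4,1.4,2,0,0.4]
    - [0.4,1.4,3.5,0,0.4]
    - [0.4,1.4,3.5,0,0.4]
    - [0.4,1.4,3.5,0,0.4]

```text
t: 20.4
eef_pos: [538.3, 192.2, 4.9]
tcp_rot: [3.142, 0.0, 0.274]
ft_force: [0.1, 0.0, 0.0]
opening: 0.625
grip_force: 30.0
```

```bash
python3 - <<'E'
from rel import *
s=env.state(); print(s["eef_pos"].round(2),np.degrees(s["tcp_rot"]).round(2),s["ft_force"].round(1)); print("spacer ctr in tool",T(s,[568.7,201.7]).round(2),"want 32.6 -1.0")
E
```

```text
[538.29 192.17   4.89] [180.     0.    15.72] [0.1 0.  0. ]
spacer ctr in tool [31.85 -0.93] want 32.6 -1.0
```

arm_command:
  targets:
    - [-0.7,0,0.5,0,0.4]
    - [-0.7,0,1.0,0,0.4]
    - [-0.7,0,1.5,0,0.4]
    - [-0.7,0,1.5,0,0.4]

```text
t: 20.8
eef_pos: [537.6, 191.9, 3.3]
tcp_rot: [3.141, 0.0, 0.274]
ft_force: [-0.7, -0.3, -0.5]
opening: 0.627
grip_force: 30.0
```

arm_command:
  targets:
    - [0,0,0.3,0,0.4]
    - [0,0,0.6,0,0.4]
    - [0,0,0.6,0,0.4]

```text
t: 21.1
eef_pos: [537.6, 192.0, 3.0]
tcp_rot: [3.141, -0.0, 0.274]
ft_force: [-0.1, 0.1, 3.8]
opening: 0.623
grip_force: 30.0
```

arm_command:
  targets:
    - [0,0,-0.2,0,0.4]
    - [0,0,-0.2,0,0.66]
    - [0,0,-0.2,0,0.7]
    - [0,0,-0.2,0,0.75]
    - [0,0,-0.2,0,0.8]

```text
t: 21.6
eef_pos: [537.6, 192.0, 2.9]
tcp_rot: [3.141, 0.0, 0.274]
ft_force: [1.2, -0.1, 0.3]
opening: 0.777
grip_force: 0.0
```

arm_command:
  targets:
    - [0,0,-3,0,0.85]
    - [0,0,-15,0,0.9]
    - [0,0,-40,0,0.9]
    - [0,0,-75,0,0.9]
    - [0,0,-110,0,0.9]

```text
t: 22.1
eef_pos: [537.4, 191.9, 115.0]
tcp_rot: [3.141, 0.0, 0.274]
ft_force: [-0.1, 0.2, 1.4]
opening: 0.903
grip_force: 0.0
```

arm_command:
  targets:
    - [-30,0,-30,0,0.9]
    - [-75,0,-50,0,0.9]
    - [-90,0,-60,0,0.9]
    - [-90,0,-60,0,0.9]
    - [-90,0,-60,0,0.9]

```text
t: 22.6
eef_pos: [451.7, 167.8, 173.7]
tcp_rot: [3.141, -0.002, 0.274]
ft_force: [-0.2, 0.9, -0.7]
opening: 0.9
grip_force: 0.0
```

```bash
cat > chk.py <<'E'
from rel import *
s=env.state(); c=cam("wrist"); save(c,"pics/w10.png"); hsv=cv2.cvtColor(c["f"],cv2.COLOR_RGB2HSV)
print(s["t"],s["eef_pos"].round(1),proj(c,[568.7,201.7,44]).round())
bl=cv2.inRange(hsv,(105,90,40),(132,255,255)); n,l,st,_=cv2.connectedComponentsWithStats(bl); print(st[(st[:,4]>60)])
m=(((hsv[...,1]<40)&(hsv[...,2]>110))|(bl>0)).astype(np.uint8); u,v=proj(c,[568.7,201.7,44])[0].astype(int)
B=np.zeros_like(m); B[max(v-90,0):v+90,u-80:u+80]=1; m*=B; n,l,st,_=cv2.connectedComponentsWithStats(m); k=1+np.argmax(st[1:,4]); print(st[k])
ct=max(cv2.findContours((l==k).astype(np.uint8),0,1)[0],key=cv2.contourArea)
r=cv2.minAreaRect(ray(c,ct[:,0],44)[:,:2].astype(np.float32)); print(r,cv2.boxPoints(r).round(1).tolist())
o=cv2.inRange(hsv,(5,150,90),(20,255,255)); o*=B; print("orange px",cv2.countNonZero(o), cv2.boundingRect(o))
E
python3 chk.py
```

```text
22.6 [451.7 167.8 173.7] [[318.  66.]]
[[     0      0    640    400 254472]
 [   284      9     66     20    893]
 [   292     27     22     23    115]
 [   323     27     21     23    102]
 [   293     57     21     23    117]
 [   323     57     21     23     96]
 [   293     87     22     22    106]
 [   323     87     21     22     99]]
[ 283    9   68  113 7186]
((567.5320434570312, 202.4011993408203), (102.19766998291016, 64.19873046875), 15.628536224365234) [[509.70001220703125, 219.5], [527.0, 157.6999969482422], [625.4000244140625, 185.3000030517578], [608.0999755859375, 247.10000610351562]]
orange px 0 (0, 0, 0, 0)
```

```bash
python3 -c "
from cell import env
print(env.job_done())"
```

```text
the job is handed in; nothing more can be done
None
```

The blue plate was slid out over the tray's front edge, gripped, lifted and released on the orange spacer (measured about 1–2 mm off centre, under half a degree off square), and the job was handed in after about 23 s; no verdict came back.

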